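# Shut and latch the slide-drying oven

### The job

Shut the small oven: push its drop-front door up against the seal, hook the latch's bail under the lip of the keeper on the door, and throw the lever back past dead centre until it lies firmly down on its rubber stop, so that the door is pulled home. Work by feel: do not force the bail against the keeper or bear down hard once the lever meets its stop, and leave everything else on the bench and on the oven as it is.

Things in the scene. Friction and masses are not known exactly. Their poses are not given: they have to be found in the camera images.
- oven: slide-drying oven fixed to the bench, 260 deep (x), 320 wide (y), 200 high; blue sides, white top (deck, z 200), door facing -x. Origin: centre of its underside; x to its back, y left, z up. All numbers here are mm in this frame unless said. A steel draw latch stands on the deck in its middle plane y 0; within 45 mm either side of that plane the deck is free
- door (a joint): drop-front door, rad about its lower edge (y-wise axis at x -148, z 30): 0 = upright, home; grows as its top comes forward. Stays at any angle (3 N at the top moves it). Pushed shut it meets the springy seal and rests at about 0.033; further in the seal resists 4 N/mm at the keeper and only the latch holds it. A slack door cannot go below about -0.03
- door_top (a point): middle of the front edge of the door's top: x -163, z 198 with the door upright. Door 320 wide, 30 thick; solid white top rail 25 high, window below it, bar handle low down (z 42, 40 out)
- keeper: steel J-hook, 22 wide (y), on the door's top edge; origin on the door's hinge axis, turns with the door (z up along it, x back). Wall x 4 to 10 up to z 201; from it a lip reaches forward to x -2 (z 196 to 201); below, a ledge x -16 to 4, top at z 182. The bail's 8 mm bar comes down in front of the lip (centre before x -6) to the ledge, then goes back under the lip against the wall
- keeper_seat (a point): centre of the bail's bar when hooked and tight: x 0, z 190 in the keeper's frame
- lever_pin (a point): centre of the lever's pin, which runs along y: x -66, z 226 on the oven, fixed
- lever (a joint): lever angle about its pin, rad: 0 = lying back (+x) level over the deck, 1.57 upright, at most 2.1 (leaning forward). Stays where left (2 N at the grip). Moving it takes up to 8 N at the grip with the bail tight. Dead centre at about 0.15; below that it is over centre, but pin friction can keep it short of its stop until it is pressed down
- handle_tip (a point): free end of the lever's black grip, 90 from the pin. The grip runs from 30 to 90 from the pin, 24 wide (y), 12 thick, its middle on the line through the pin
- handle: the lever's grip; origin on the lever pin, x along the grip to its tip, z out of the face that is uppermost when closed
- swivel (a joint): bail angle on the lever, rad. The bail's slope above level (positive = bar raised) is swivel minus lever; at slope 0 it points forward (-x) from its pivot. The pivot is stiff (1 N at the bar) and carries the bail up with the lever as that is thrown, unless the bar is already back under the lip
- bail: U of 8 mm steel rod, 130 g: two legs at y -20 and +20 (48 wide outside), joined by a cross bar. Origin on its pivot: 18 from the lever pin, at lever angle minus 0.106. Legs run along its -x. Bar centre 98 to 102 from the pivot (nuts set differently each time; legs do not slide). Pulling or pushing the bail along its length with about 7 N swings the lever
- stop: screw-in rubber stop, 18 across, on the deck under the grip, 55 behind the lever pin; origin at its foot. Its screw is set differently each time: the lever meets it somewhere between -0.07 and +0.07 rad. Hard rubber: pressing on after contact raises the force fast
- slide_box: blue plastic slide box 87 x 52 x 31 mm, standing on the oven's top to one side of the latch; origin under its centre. To be left alone
- timer: white bench timer 60 x 60 x 19 mm, lying on the oven's top on the other side of the latch; origin under its centre. To be left alone
- tube_rack: white rack 56 x 144 x 98 mm with capped blood tubes; origin under its centre. To be left alone
- short_rack: white rack 56 x 100 x 98 mm with capped blood tubes; origin under its centre. To be left alone
- tip_box: pipette-tip box with clear lid 88 x 123 x 65 mm; origin under its centre. To be left alone
- reagent: amber glass jar, 68 mm across, 130 mm high; origin under its centre. To be left alone
- dishes: stack of clear culture dishes, 92 mm across, 58 mm high; origin under its centre. To be left alone
- marker: black marker pen lying down, 16 mm thick, 136 mm long. To be left alone

How it is judged:
By the outcome, as a careful person would: the job done as asked, in the order asked, and still so for the second after the job is handed in, with the robot touching nothing.
It also fails if it takes over 69 s, if anything falls off the work surface, if the arm or the gripper's body presses on something with over 40 N, if the wrist force passes 120 N, or if a joint passes its speed limit or range.

### The arm

A 6-joint arm with a two-finger parallel gripper is mounted at the origin on the work surface. World frame = base frame: x ahead of the robot, y to its left, z up, the work surface at z = 0. Lengths are in m, angles in rad, forces in N, time in s.
With the tool pointing down it reaches from about 0.35 to 0.775 m from the base axis. Payload 7.3 kg.
Tool frame: the origin (TCP) lies at the very end of the fingers, on their centre line; the grasp point (between the pads) lies 19 mm behind it (robot.hold_point_z is the distance from the TCP to the grasp point, in m); z points along the fingers, y is the direction in which the jaws open and shut (so a half turn about z gives the same grasp; the last joint's range is limited). The gripper opens to 92 mm and grips with 3 to 60 N. Pads are 19 mm wide; open, the fingers measure 130 mm over their backs; the gripper's body (75 mm by 190 mm) begins 47 mm behind the grasp point.
Start: joints at [-1.273, 0.342, 1.524, -0, 1.275, -0.146], TCP at [0.225, -0.474, 0.227] pointing down, gripper open.
Joint ranges: [-2.53, 2.53], [-0.77, 2.02], [0.04, 2.7], [-1, 4.14], [0.28, 2.66], [-3.11, 3.11]. Speed limits (rad/s): [2.57, 2.57, 3.14, 3.14, 3.14, 3.14].

### API

Orientations are given as [roll, pitch, yaw] about the fixed x, y, z axes, in that order (R = Rz(yaw) Ry(pitch) Rx(roll)).
In Python, from cell import monitor, viewer, robot gives the robot as it stands.
- The arm moves only by the tool move_arm, never from a script. Its argument "deltas" is a list of rows, each an object of numbers: "x", "y", "z": the shift along the tool's x, y, z in m; "wx", "wy", "wz": the turn, a rotation vector about the tool's x, y, z in degrees; "hand": the opening, from 0 (shut) to 1 (fully open). In form: [{"x": .., "y": .., "z": .., "wx": .., "wy": .., "wz": .., "hand": ..}, ...]. A call has 1 to 8 rows; each row is the pose to reach, as a shift and turn from the pose commanded when the call began, along the tool's axes at that moment; what a row does not reach only later rows make up. A row lasts 1/8 s, in which the tool goes at most 62.5 mm and 10.7 degrees, less where a joint would pass 70% of its speed; a pose out of reach is approached as far as the arm can. A call with a gripper value outside its range is refused whole. The fingers move at their own pace and stop on an object; "grip_force" is the grip in N (left out, the last holds). Time passes only in rows, so rows that repeat a pose let the fingers close. It gives the time, the measured TCP pose, the force and the opening at its end, in the units of the state.
- monitor.observe(): the state, without advancing time (a new reading comes with each control period).
- viewer.read_camera(name): name is "side" or "top"; returns the picture (420x560x3 uint8, red, green, blue); there is no depth.
- viewer.camera_params(name): a dict with "camera_matrix" (3x3 intrinsics, pixels), "R" (3x3) and "t" (3): a world point X has camera coordinates R X + t. Camera axes: x right, y down, z forward; pixel columns grow to the right and rows downward; lengths in m; the calibration is good to about 2 mm. A picture is of the moment at which its call begins. camera_params takes no time and is no camera call.
- robot.hand_in(): hands the job in, once; it reports no verdict.
The state is a dict: "time": time; "qpos": joint angles; "qvel": joint speeds; "joint_efforts": joint torques, N m; "tool_pos": TCP position; "tool_rot": TCP orientation; "contact_force": force on the tool from outside, world axes, zero at the start; "torque": the same for the moment, N m; "opening": finger opening in m.
Only numpy, scipy, OpenCV 4.12 (cv2) and the standard library are available. Lean on these libraries where they do the work, as an engineer would, in place of code of your own. Each camera call takes 0.05 s, during which the arm holds its last target. There are 200 camera calls.

## Working session

There is one attempt and no reset: what is moved stays moved. The work goes in short steps, Python scripts to look and compute and a tool call to move; the robot and the scene stay as the last step left them, time stands still between calls to the robot, and variables do not carry over. Pictures are saved under pics/ and viewed, about 8 in all and at most 12, crops included, and the job is handed in when it is done.

Besides the shell and the picture viewer there is one more tool, called after "Call:" as name([rows], argument=value, ...), one row to a line, values as JSON. move_arm: Moves the arm, as the interface text tells. Its arguments: {"type":"object","properties":{"deltas":{"type":"array","items":{"type":"object","properties":{"x":{"type":"number"},"y":{"type":"number"},"z":{"type":"number"},"wx":{"type":"number"},"wy":{"type":"number"},"wz":{"type":"number"},"hand":{"type":"number"}}}},"grip_force":{"type":"number"}},"required":["deltas"]}

```bash
ls; mkdir -p pics
python3 - <<'E'
from cell import monitor, viewer, robot
import cv2
for n in ("side","top"):
    im=viewer.read_camera(n); cv2.imwrite(f"pics/{n}0.png",im[:,:,::-1])
    p=viewer.camera_params(n); print(n,p)
print(monitor.observe())
E
```

```text
pics
side {'camera_matrix': array([[399.78719634,   0.        , 280.27833452],
       [  0.        , 399.78719634, 211.95823117],
       [  0.        ,   0.        ,   1.        ]]), 'R': array([[ 0.98481288,  0.17356995,  0.00413118],
       [ 0.10907072, -0.59998942, -0.79253787],
       [-0.13508209,  0.78095209, -0.60980871]]), 't': array([-0.48267447,  0.08298647,  1.37876769])}
top {'camera_matrix': array([[387.01308244,   0.        , 283.47461232],
       [  0.        , 387.01308244, 204.11125858],
       [  0.        ,   0.        ,   1.        ]]), 'R': array([[-0.006801  , -0.99987608,  0.01419757],
       [-0.99321817,  0.00510642, -0.11615334],
       [ 0.11606645, -0.01489125, -0.99312982]]), 't': array([0.00387831, 0.48246082, 1.27612494])}
{'time': 0.1, 'qpos': array([-1.27299924e+00,  3.42653720e-01,  1.52489399e+00, -2.49214321e-05,
        1.27542228e+00, -1.45996934e-01]), 'qvel': array([ 0.00256151, -0.00173837, -0.0026067 ,  0.00085988,  0.00023141,
        0.00071672]), 'joint_efforts': array([ 9.45104439e-04, -4.32006311e+01, -2.44694388e+01,  7.18234177e-02,
        5.26105484e-02, -5.85272596e-05]), 'tool_pos': array([ 0.22532701, -0.47378926,  0.22612372]), 'tool_rot': array([-3.14022650e+00, -1.76794410e-04,  4.43801174e-01]), 'contact_force': array([-0.94707689,  0.11555356,  0.63977526]), 'torque': array([-0.01704414,  0.0294519 , -0.02751458]), 'opening': 0.09163499794259707}
```

View pics/side0.png

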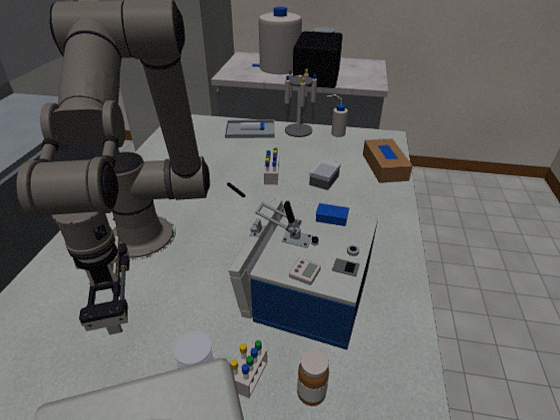

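View pics/top0.png

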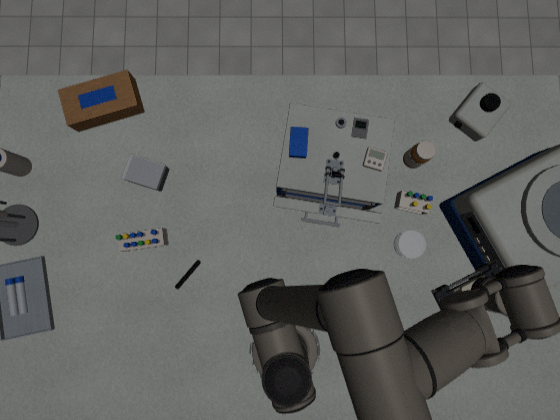

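The side view shows the oven at about (310,270) with its door ajar and the lever near upright at (290,212). The top view shows the deck corners at about (290,105), (396,120) and (383,210), with the bail over (333,190). I'll zoom in on both.

```bash
cat > h.py <<'E'
import numpy as np, cv2
from cell import monitor, viewer, robot
P={n:viewer.camera_params(n) for n in("side","top")}
def ray(n,uv):
    p=P[n];d=p["R"].T@np.linalg.solve(p["camera_matrix"],[uv[0],uv[1],1]);return -p["R"].T@p["t"],d/np.linalg.norm(d)
def onz(n,uv,z):
    c,d=ray(n,uv);return c+d*(z-c[2])/d[2]
def proj(n,X):
    p=P[n];q=p["camera_matrix"]@(p["R"]@np.asarray(X,float)+p["t"]);return q[:2]/q[2]
def crop(n,name,box,s):
    im=viewer.read_camera(n)[:,:,::-1];u0,v0,u1,v1=box
    c=cv2.resize(im[v0:v1,u0:u1],None,fx=s,fy=s,interpolation=cv2.INTER_CUBIC);cv2.imwrite(f"pics/{name}_full.png",im);return c
def both(name,bs=(225,185,385,345),bt=(265,95,405,235)):
    a=crop("side",name+"s",bs,400/(bs[2]-bs[0]));b=crop("top",name+"t",bt,400/(bt[2]-bt[0]))
    h=min(a.shape[0],b.shape[0]);cv2.imwrite(f"pics/{name}.png",np.clip(np.hstack([a[:h],b[:h]])*1.4,0,255).astype(np.uint8))
E
python3 - <<'E'
from h import *
both("b0")
E
```

```text
(no output)
```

View pics/b0.png

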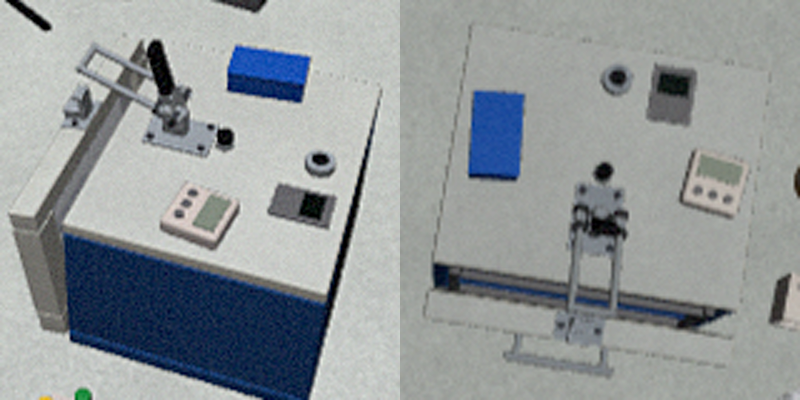

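Crop: the deck corners are clear in both halves. The lever grip runs from (155,45) to (172,95) in the side half, the bail bar from (80,66) to (96,44), and the keeper is at (80,105). Next I fit the oven pose from the corners and intersect the latch features with the oven's middle plane.

```bash
cat > fit.py <<'E'
from h import *
from scipy.optimize import least_squares
s=lambda u,v:(225+u/2.5,185+v/2.5); t=lambda u,v:(265+(u-400)/2.857,95+v/2.857)
C=[("top",t(472,25),(.13,.16)),("top",t(770,72),(.13,-.16)),("top",t(434,263),(-.13,.16)),("top",t(735,310),(-.13,-.16)),
("side",s(380,88),(.13,.16)),("side",s(325,296),(.13,-.16)),("side",s(66,232),(-.13,-.16))]
def W(p,X):
    c,sn=np.cos(p[2]),np.sin(p[2]);return np.array([p[0]+c*X[0]-sn*X[1],p[1]+sn*X[0]+c*X[1],X[2]])
if __name__=="__main__":
    f=lambda p:np.concatenate([proj(n,W(p,(*xy,.2)))-uv for n,uv,xy in C])
    r=least_squares(f,[.6,-.1,0],loss="soft_l1");p=r.x
    print(p,np.round(f(p).reshape(-1,2),1)); np.save("oven.npy",p)
p=np.load("oven.npy")
def plane(n,uv,y=0.):  # ray onto oven plane y -> oven x,z
    c,d=ray(n,uv);e=np.array([-np.sin(p[2]),np.cos(p[2]),0]);o=W(p,(0,y,0))
    X=c+d*((o-c)@e)/(d@e);return np.round([(X-o)@[np.cos(p[2]),np.sin(p[2]),0]*1000,X[2]*1000],1)
if __name__=="__main__":
    for nm,uv in dict(tip=(155,43),gripend=(171,93),pin=(176,112),stop=(225,137),keep=(80,105)).items(): print(nm,plane("side",s(*uv)))
    print("bar R,L",plane("side",s(80,66),-.02),plane("side",s(96,44),.02))
    print("top: stop",W(p,(-.011,0,.21)),onz("top",t(603,172),.21))
    for z in (.25,.26,.27): print(z, onz("top",t(583,320),z))
    for y in(-.16,.16): print("door top",y,plane("side",s(10,213) if y<0 else s(135,40),y))
E
python3 fit.py
```

```text
[ 0.61659015 -0.15622742 -0.16141172] [[ 0.1 -1.2]
 [ 0.8 -1.3]
 [-0.  -0.4]
 [ 2.4  0. ]
 [-0.5 -1.2]
 [ 0.2 -0.6]
 [-3.1 -3.4]]
tip [-86.7 316.4]
gripend [-68.4 256.8]
pin [-62.3 232.8]
stop [ -8.  213.9]
keep [-171.3  212.1]
bar R,L [-160.8  282.7] [-158.7  283.7]
top: stop [ 0.60573313 -0.15445959  0.21      ] [ 0.60547758 -0.15217023  0.21      ]
0.25 [ 0.44774158 -0.1230178   0.25      ]
0.26 [ 0.44665486 -0.12168146  0.26      ]
0.27 [ 0.44556815 -0.12034512  0.27      ]
door top -0.16 [-181.4  196.9]
door top 0.16 [-164.   191.7]
```

```bash
cat > go.py <<'E'
import sys
from fit import *
from scipy.spatial.transform import Rotation as Ro
def status():
    s=monitor.observe();X=np.array(s["tool_pos"]);c,sn=np.cos(p[2]),np.sin(p[2]);d=X-[p[0],p[1],0]
    print("t",round(s["time"],2),"oven xyz mm",np.round([1e3*(c*d[0]+sn*d[1]),1e3*(-sn*d[0]+c*d[1]),1e3*X[2]],1),"F oven",np.round([c*s["contact_force"][0]+sn*s["contact_force"][1],-sn*s["contact_force"][0]+c*s["contact_force"][1],s["contact_force"][2]],1),"rot",np.round(s["tool_rot"],3),"open",round(1e3*s["opening"],1));return s
s=status();R=Ro.from_euler("xyz",s["tool_rot"]);
a=[float(v) for v in sys.argv[1:]]
for i in range(0,len(a),3):
    T=W(p,np.array(a[i:i+3])/1e3);print(a[i:i+3],"delta",np.round(R.inv().apply(T-s["tool_pos"]),4),"world",np.round(T,3))
print("turn",np.round(np.degrees((R.inv()*Ro.from_euler("xyz",[np.pi,0,p[2]])).as_rotvec()),2))
E
python3 go.py -230 -135 360 -215 -135 183
python3 - <<'E'
from h import *
for uv in((415,200),(420,154),(410,244)): print(onz("top",uv,.1))
E
```

```text
t 0.2 oven xyz mm [-335.1 -376.4  226.3] F oven [ 0.5 -0.4 -0.2] rot [-3.141 -0.     0.444] open 92.0
[-230.0, -135.0, 360.0] delta [ 0.2238 -0.1389 -0.1335] world [ 0.368 -0.253  0.36 ]
[-215.0, -135.0, 183.0] delta [ 0.2361 -0.1302  0.0435] world [ 0.383 -0.255  0.183]
turn [-5.000e-02  1.000e-02  3.467e+01]
[ 0.48516075 -0.41924877  0.1       ]
[ 0.63567933 -0.44257269  0.1       ]
[ 0.34512987 -0.39685918  0.1       ]
```

Call:
move_arm([
  {"z": -0.06, "hand": 0},
  {"z": -0.12, "wz": 8, "hand": 0},
  {"x": 0.05, "y": -0.03, "z": -0.133, "wz": 16, "hand": 0},
  {"x": 0.1, "y": -0.06, "z": -0.133, "wz": 24, "hand": 0},
  {"x": 0.15, "y": -0.09, "z": -0.133, "wz": 32, "hand": 0},
  {"x": 0.2, "y": -0.12, "z": -0.133, "wz": 34.67, "hand": 0},
  {"x": 0.224, "y": -0.139, "z": -0.133, "wz": 34.67, "hand": 0},
  {"x": 0.224, "y": -0.139, "z": -0.133, "wz": 34.67, "hand": 0},
], grip_force=15)

```text
schema error: expected keys x, y, z, wx, wy, wz, hand
```

```bash
python3 go.py -215 -135 183
```

```text
t 0.2 oven xyz mm [-335.1 -376.4  226.3] F oven [ 0.5 -0.4 -0.2] rot [-3.141 -0.     0.444] open 92.0
[-215.0, -135.0, 183.0] delta [ 0.2361 -0.1302  0.0435] world [ 0.383 -0.255  0.183]
turn [-5.000e-02  1.000e-02  3.467e+01]
```

All seven keys are required in every row.

Call:
move_arm([
  {"x": 0, "y": 0, "z": -0.06, "wx": 0, "wy": 0, "wz": 0, "hand": 0},
  {"x": 0, "y": 0, "z": -0.12, "wx": 0, "wy": 0, "wz": 8, "hand": 0},
  {"x": 0.05, "y": -0.03, "z": -0.133, "wx": 0, "wy": 0, "wz": 16, "hand": 0},
  {"x": 0.1, "y": -0.06, "z": -0.133, "wx": 0, "wy": 0, "wz": 24, "hand": 0},
  {"x": 0.15, "y": -0.09, "z": -0.133, "wx": 0, "wy": 0, "wz": 32, "hand": 0},
  {"x": 0.2, "y": -0.12, "z": -0.133, "wx": 0, "wy": 0, "wz": 34.67, "hand": 0},
  {"x": 0.224, "y": -0.139, "z": -0.133, "wx": 0, "wy": 0, "wz": 34.67, "hand": 0},
  {"x": 0.224, "y": -0.139, "z": -0.133, "wx": 0, "wy": 0, "wz": 34.67, "hand": 0},
], grip_force=15)

```text
time: 1.2
tool_pos: [0.3687, -0.2508, 0.3599]
tool_rot: [3.141, -0.0, -0.158]
contact_force: [-0.1, -0.2, 0.2]
opening: 0.0164
```

```bash
python3 go.py -215 -135 183
```

```text
t 1.2 oven xyz mm [-229.5 -133.2  359.9] F oven [-0.1 -0.2  0.2] rot [ 3.141 -0.    -0.158] open 16.4
[-215.0, -135.0, 183.0] delta [0.0144 0.0018 0.1769] world [ 0.383 -0.255  0.183]
turn [ 0.01 -0.01  0.21]
```

Call:
move_arm([
  {"x": 0.005, "y": 0.002, "z": 0.06, "wx": 0, "wy": 0, "wz": 0, "hand": 0},
  {"x": 0.01, "y": 0.002, "z": 0.12, "wx": 0, "wy": 0, "wz": 0, "hand": 0},
  {"x": 0.014, "y": 0.002, "z": 0.177, "wx": 0, "wy": 0, "wz": 0, "hand": 0},
  {"x": 0.02, "y": 0.002, "z": 0.177, "wx": 0, "wy": 0, "wz": 0, "hand": 0},
  {"x": 0.024, "y": 0.002, "z": 0.177, "wx": 0, "wy": 0, "wz": 0, "hand": 0},
  {"x": 0.028, "y": 0.002, "z": 0.177, "wx": 0, "wy": 0, "wz": 0, "hand": 0},
  {"x": 0.032, "y": 0.002, "z": 0.177, "wx": 0, "wy": 0, "wz": 0, "hand": 0},
])

```text
time: 2.08
tool_pos: [0.3994, -0.2602, 0.1844]
tool_rot: [3.139, -0.001, -0.161]
contact_force: [-4.9, -0.1, 3.8]
opening: 0.0006
```

```bash
python3 go.py -175 -135 183
```

```text
t 2.08 oven xyz mm [-197.7 -137.5  184.4] F oven [-4.9 -0.9  3.8] rot [ 3.139e+00 -1.000e-03 -1.610e-01] open 0.6
[-175.0, -135.0, 183.0] delta [ 0.0227 -0.0025  0.0014] world [ 0.422 -0.261  0.183]
turn [ 0.12 -0.05  0.02]
```

Call:
move_arm([
  {"x": 0.004, "y": 0, "z": 0, "wx": 0, "wy": 0, "wz": 0, "hand": 0},
  {"x": 0.008, "y": 0, "z": 0, "wx": 0, "wy": 0, "wz": 0, "hand": 0},
  {"x": 0.011, "y": 0, "z": 0, "wx": 0, "wy": 0, "wz": 0, "hand": 0},
  {"x": 0.014, "y": 0, "z": 0, "wx": 0, "wy": 0, "wz": 0, "hand": 0},
  {"x": 0.014, "y": 0, "z": 0, "wx": 0, "wy": 0, "wz": 0, "hand": 0},
])

```text
time: 2.7
tool_pos: [0.4136, -0.2618, 0.1826]
tool_rot: [-3.142, -0.001, -0.161]
contact_force: [-0.6, -0.5, 1.6]
opening: 0.0007
```

```bash
python3 go.py -175 -135 183
```

```text
t 2.7 oven xyz mm [-183.3 -136.8  182.6] F oven [-0.5 -0.6  1.6] rot [-3.142e+00 -1.000e-03 -1.610e-01] open 0.7
[-175.0, -135.0, 183.0] delta [ 0.0083 -0.0018 -0.0004] world [ 0.422 -0.261  0.183]
turn [-0.   -0.04  0.01]
```

Call:
move_arm([
  {"x": 0.002, "y": 0, "z": 0, "wx": 0, "wy": 0, "wz": 0, "hand": 0},
  {"x": 0.004, "y": 0, "z": 0, "wx": 0, "wy": 0, "wz": 0, "hand": 0},
  {"x": 0.006, "y": 0, "z": 0, "wx": 0, "wy": 0, "wz": 0, "hand": 0},
  {"x": 0.006, "y": 0, "z": 0, "wx": 0, "wy": 0, "wz": 0, "hand": 0},
])

```text
time: 3.2
tool_pos: [0.418, -0.2625, 0.1828]
tool_rot: [-3.142, 0.003, -0.161]
contact_force: [-9.0, 0.9, 7.2]
opening: 0.0006
```

```bash
python3 go.py -175 -135 183
```

```text
t 3.2 oven xyz mm [-178.9 -136.8  182.8] F oven [-9.  -0.5  7.2] rot [-3.142e+00  3.000e-03 -1.610e-01] open 0.6
[-175.0, -135.0, 183.0] delta [ 0.0039 -0.0018 -0.0002] world [ 0.422 -0.261  0.183]
turn [-0.    0.15  0.02]
```

Call:
move_arm([
  {"x": -0.02, "y": 0, "z": 0, "wx": 0, "wy": 0, "wz": 0, "hand": 0},
  {"x": -0.05, "y": 0, "z": -0.04, "wx": 0, "wy": 0, "wz": 0, "hand": 0},
  {"x": -0.05, "y": 0, "z": -0.1, "wx": 0, "wy": 0, "wz": 0, "hand": 0.35},
  {"x": -0.05, "y": 0, "z": -0.16, "wx": 0, "wy": 0, "wz": 0, "hand": 0.35},
  {"x": -0.05, "y": 0, "z": -0.18, "wx": 0, "wy": 0, "wz": 0, "hand": 0.35},
  {"x": -0.05, "y": 0, "z": -0.18, "wx": 0, "wy": 0, "wz": 0, "hand": 0.35},
])

```text
time: 3.95
tool_pos: [0.3707, -0.2552, 0.364]
tool_rot: [3.139, -0.004, -0.161]
contact_force: [-0.2, 0.6, -1.3]
opening: 0.031
```

```bash
python3 go.py -140 0 330
python3 - <<'E'
from h import *
both("b1")
E
```

```text
t 3.95 oven xyz mm [-226.8 -137.2  364. ] F oven [-0.3  0.6 -1.3] rot [ 3.139 -0.004 -0.161] open 31.0
[-140.0, 0.0, 330.0] delta [ 0.0867 -0.1373  0.034 ] world [ 0.478 -0.134  0.33 ]
turn [ 0.12 -0.24  0.02]
```

View pics/b1.png

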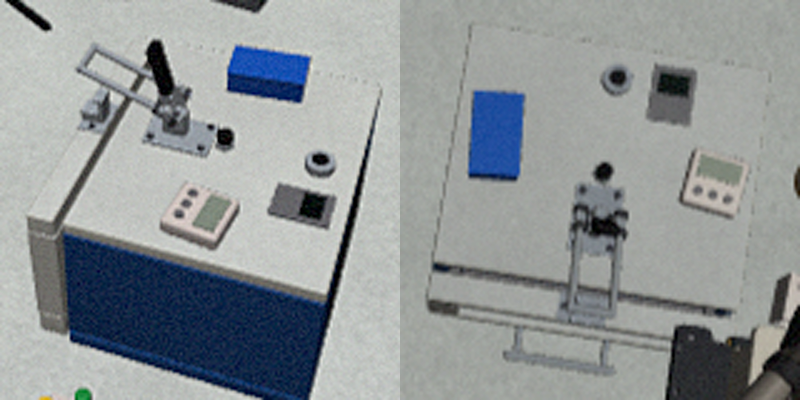

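The door now stands against the seal with a thin gap. The bail bar is still raised, at about (593,313) in the top half with its legs at x 575 and 614. The lever has not moved. I'll check the lateral offset of the bail.

Run:
```python
from fit import *
c,sn=np.cos(p[2]),np.sin(p[2])
for nm,uv,z in(("bar",t(593,311),.284),("legL",t(577,265),.265),("legR",t(617,265),.265),("stop",t(603,172),.212),("base",t(600,190),.203),("keeper",t(583,318),.225)):
    d=onz("top",uv,z)-[p[0],p[1],0];print(nm,np.round([1e3*(c*d[0]+sn*d[1]),1e3*(-sn*d[0]+c*d[1])],1))
```

```text
bar [-166.4    1.4]
legL [-121.7   20.7]
legR [-115.6  -17.8]
stop [-12.2   2.4]
base [-29.1   1.9]
keeper [-166.8    3.1]
```

Call:
move_arm([
  {"x": 0, "y": -0.06, "z": 0, "wx": 0, "wy": 0, "wz": 0, "hand": 0.34},
  {"x": 0.03, "y": -0.11, "z": 0, "wx": 0, "wy": 0, "wz": 0, "hand": 0.34},
  {"x": 0.087, "y": -0.139, "z": 0, "wx": 0, "wy": 0, "wz": 0, "hand": 0.34},
  {"x": 0.087, "y": -0.139, "z": 0.05, "wx": 0, "wy": 0, "wz": 0, "hand": 0.34},
  {"x": 0.087, "y": -0.139, "z": 0.066, "wx": 0, "wy": 0, "wz": 0, "hand": 0.34},
  {"x": 0.087, "y": -0.139, "z": 0.076, "wx": 0, "wy": 0, "wz": 0, "hand": 0.34},
  {"x": 0.087, "y": -0.139, "z": 0.082, "wx": 0, "wy": 0, "wz": 0, "hand": 0.34},
])

```text
time: 4.92
tool_pos: [0.4778, -0.1315, 0.2799]
tool_rot: [-3.141, 0.001, -0.162]
contact_force: [0.9, 0.1, -0.0]
opening: 0.0312
```

```bash
python3 go.py -140 2 235;  python3 - <<'E'
from h import *
both("b2")
E
```

```text
t 4.92 oven xyz mm [-141.     2.1  279.9] F oven [ 0.9  0.2 -0. ] rot [-3.141e+00  1.000e-03 -1.620e-01] open 31.2
[-140.0, 2.0, 235.0] delta [0.001  0.0001 0.0449] world [ 0.479 -0.132  0.235]
turn [-0.01  0.04 -0.01]
```

View pics/b2.png

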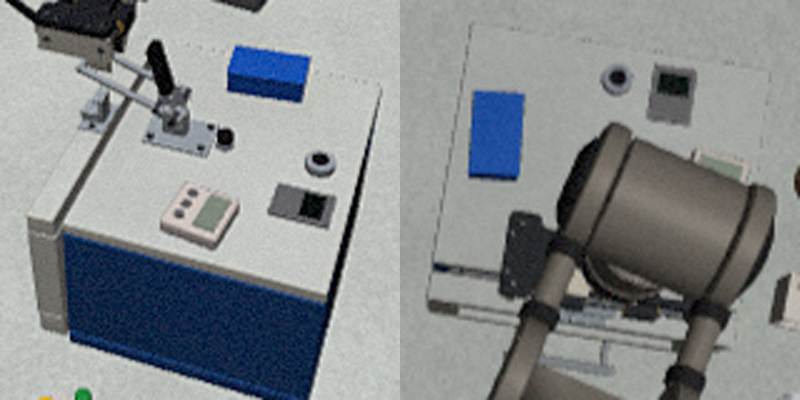

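Run:
```python
from fit import *
for X in((-150,-34,280),(-131,-34,280),(-150,38,280),(-131,38,280),(-141,2,299)): 
    q=proj("side",W(p,np.array(X)/1e3));print(X,np.round((q-[225,185])*2.5))
```

```text
(-150, -34, 280) [85. 78.]
(-131, -34, 280) [102.  82.]
(-150, 38, 280) [110.  39.]
(-131, 38, 280) [126.  43.]
(-141, 2, 299) [105.  45.]
```

The side half shows the gripper at (40–135, 0–68), which hides the bar. It is ambiguous, so I'll zoom in on it.

Run:
```python
import cv2,numpy as np
im=cv2.imread("pics/b2s_full.png")[165:245,225:325]
cv2.imwrite("pics/z2.png",np.clip(cv2.resize(im,None,fx=7,fy=7,interpolation=cv2.INTER_CUBIC)*1.8,0,255).astype(np.uint8))
```

```text
(no output)
```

View pics/z2.png

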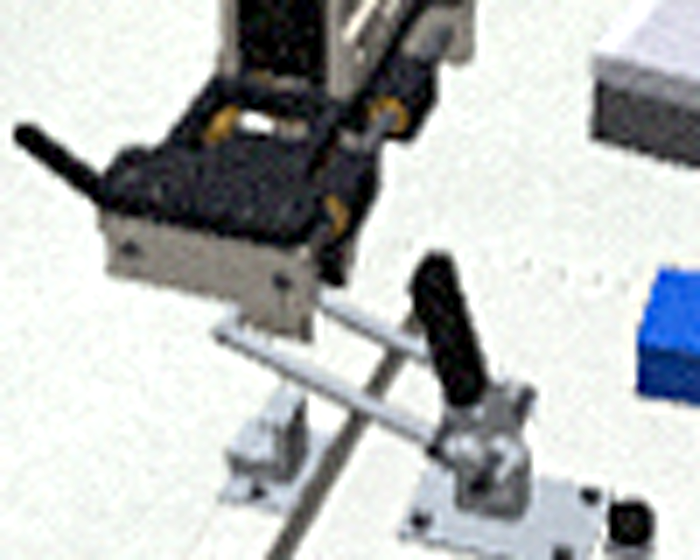

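The fingertips, about 19 mm wide below the broader finger plates, sit just above the two legs at about (275,340). The lever and keeper are clear. Now I press the bail down.

Call:
move_arm([
  {"x": 0, "y": 0, "z": 0.007, "wx": 0, "wy": 0, "wz": 0, "hand": 0.34},
  {"x": 0, "y": 0, "z": 0.014, "wx": 0, "wy": 0, "wz": 0, "hand": 0.34},
  {"x": 0, "y": 0, "z": 0.021, "wx": 0, "wy": 0, "wz": 0, "hand": 0.34},
  {"x": 0, "y": 0, "z": 0.028, "wx": 0, "wy": 0, "wz": 0, "hand": 0.34},
  {"x": 0, "y": 0, "z": 0.035, "wx": 0, "wy": 0, "wz": 0, "hand": 0.34},
  {"x": 0, "y": 0, "z": 0.04, "wx": 0, "wy": 0, "wz": 0, "hand": 0.34},
  {"x": 0, "y": 0, "z": 0.04, "wx": 0, "wy": 0, "wz": 0, "hand": 0.34},
])

```text
time: 5.9
tool_pos: [0.4778, -0.1315, 0.2403]
tool_rot: [-3.141, 0.001, -0.161]
contact_force: [0.3, 0.2, 0.5]
opening: 0.0311
```

```bash
python3 go.py -140 2 230
```

```text
t 5.9 oven xyz mm [-140.9    2.1  240.3] F oven [0.2 0.3 0.5] rot [-3.141e+00  1.000e-03 -1.610e-01] open 31.1
[-140.0, 2.0, 230.0] delta [0.0009 0.0001 0.0103] world [ 0.479 -0.132  0.23 ]
turn [-0.01  0.03  0.  ]
```

Call:
move_arm([
  {"x": 0, "y": 0, "z": 0.003, "wx": 0, "wy": 0, "wz": 0, "hand": 0.34},
  {"x": 0, "y": 0, "z": 0.006, "wx": 0, "wy": 0, "wz": 0, "hand": 0.34},
  {"x": 0, "y": 0, "z": 0.008, "wx": 0, "wy": 0, "wz": 0, "hand": 0.34},
])

```text
time: 6.28
tool_pos: [0.478, -0.1315, 0.2326]
tool_rot: [3.141, -0.0, -0.161]
contact_force: [0.8, 0.5, 0.6]
opening: 0.031
```

```bash
python3 go.py -140 2 230;python3 - <<'E'
from h import *
im=crop("side","c3",(225,185,325,265),7);im2=crop("side","c3",(225,185,325,265),7)
cv2.imwrite("pics/z3.png",np.clip(im*1.8,0,255).astype(np.uint8))
E
```

```text
t 6.28 oven xyz mm [-140.7    2.1  232.6] F oven [0.7 0.6 0.6] rot [ 3.141 -0.    -0.161] open 31.0
[-140.0, 2.0, 230.0] delta [0.0007 0.0001 0.0026] world [ 0.479 -0.132  0.23 ]
turn [ 0.01 -0.02  0.01]
```

View pics/z3.png

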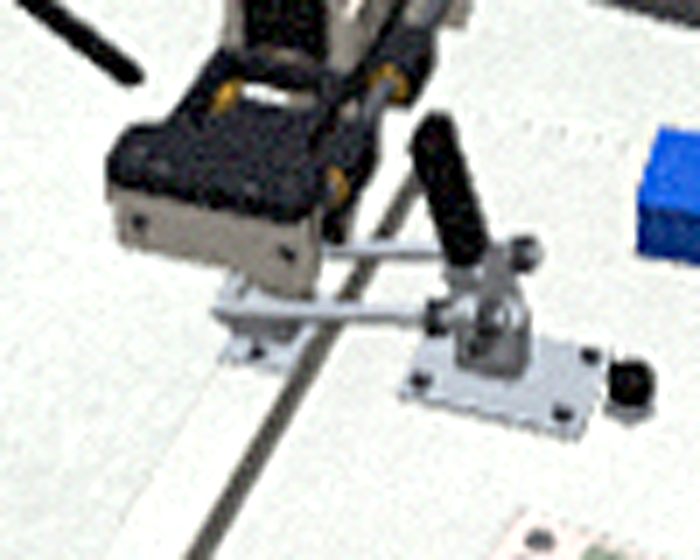

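The bail has followed down: its right bar end is at about (220,310), just in front of the keeper. The lever is still at about the same angle.

Call:
move_arm([
  {"x": 0, "y": 0, "z": 0.002, "wx": 0, "wy": 0, "wz": 0, "hand": 0.34},
  {"x": 0, "y": 0, "z": 0.003, "wx": 0, "wy": 0, "wz": 0, "hand": 0.34},
  {"x": 0, "y": 0, "z": 0.003, "wx": 0, "wy": 0, "wz": 0, "hand": 0.34},
])

```text
time: 6.75
tool_pos: [0.4779, -0.1315, 0.2297]
tool_rot: [3.141, -0.0, -0.161]
contact_force: [0.2, 0.1, 0.5]
opening: 0.031
```

```bash
python3 - <<'E'
from fit import *
uv=(225+220/7,185+310/7)
print(plane("side",uv,-.02),plane("side",uv,-.018))
for X in((-164,-22,216),(-164,-22,236)):
    print((proj("side",W(p,np.array(X)/1e3))-[225,185])*7)
E
python3 go.py -140 2 228
```

```text
[-164.5  221.7] [-165.4  219.8]
[219.83618601 324.892065  ]
[218.12433143 284.44056458]
t 6.75 oven xyz mm [-140.8    2.1  229.7] F oven [0.2 0.1 0.5] rot [ 3.141 -0.    -0.161] open 31.0
[-140.0, 2.0, 228.0] delta [0.0008 0.0001 0.0017] world [ 0.479 -0.132  0.228]
turn [ 0.01 -0.01  0.01]
```

Call:
move_arm([
  {"x": 0, "y": 0, "z": 0.001, "wx": 0, "wy": 0, "wz": 0, "hand": 0.34},
  {"x": 0, "y": 0, "z": 0.002, "wx": 0, "wy": 0, "wz": 0, "hand": 0.34},
  {"x": 0, "y": 0, "z": 0.002, "wx": 0, "wy": 0, "wz": 0, "hand": 0.34},
])

```text
time: 7.12
tool_pos: [0.4783, -0.1316, 0.2289]
tool_rot: [3.141, -0.002, -0.161]
contact_force: [-1.0, 2.0, 8.1]
opening: 0.0315
```

```bash
python3 go.py -140 2 226
```

```text
t 7.12 oven xyz mm [-140.5    2.1  228.9] F oven [-1.3  1.8  8.1] rot [ 3.141e+00 -2.000e-03 -1.610e-01] open 31.5
[-140.0, 2.0, 226.0] delta [0.0005 0.0001 0.0029] world [ 0.479 -0.132  0.226]
turn [ 0.03 -0.11  0.01]
```

Call:
move_arm([
  {"x": 0, "y": 0, "z": -0.012, "wx": 0, "wy": 0, "wz": 0, "hand": 0.34},
  {"x": 0, "y": 0, "z": -0.017, "wx": 0, "wy": 0, "wz": 0, "hand": 0.7},
  {"x": 0, "y": 0, "z": -0.017, "wx": 0, "wy": 0, "wz": 0, "hand": 0.7},
  {"x": 0, "y": 0, "z": -0.017, "wx": 0, "wy": 0, "wz": 0, "hand": 0.7},
  {"x": 0, "y": 0, "z": -0.005, "wx": 0, "wy": 0, "wz": 0, "hand": 0.7},
  {"x": 0, "y": 0, "z": 0.005, "wx": 0, "wy": 0, "wz": 0, "hand": 0.7},
  {"x": 0, "y": 0, "z": 0.012, "wx": 0, "wy": 0, "wz": 0, "hand": 0.7},
  {"x": 0, "y": 0, "z": 0.012, "wx": 0, "wy": 0, "wz": 0, "hand": 0.7},
], grip_force=12)

```text
time: 8.12
tool_pos: [0.4776, -0.1313, 0.2149]
tool_rot: [-3.141, 0.002, -0.161]
contact_force: [0.4, -0.0, -0.7]
opening: 0.0644
```

```bash
python3 go.py -140 2 217;python3 - <<'E'
from h import *
im=crop("side","c4",(225,185,325,265),7)
cv2.imwrite("pics/z4.png",np.clip(im*1.8,0,255).astype(np.uint8))
E
```

```text
t 8.12 oven xyz mm [-141.2    2.2  214.9] F oven [ 0.4  0.1 -0.7] rot [-3.141e+00  2.000e-03 -1.610e-01] open 64.4
[-140.0, 2.0, 217.0] delta [ 0.0012  0.0002 -0.0021] world [ 0.479 -0.132  0.217]
turn [-0.02  0.09  0.01]
```

View pics/z4.png

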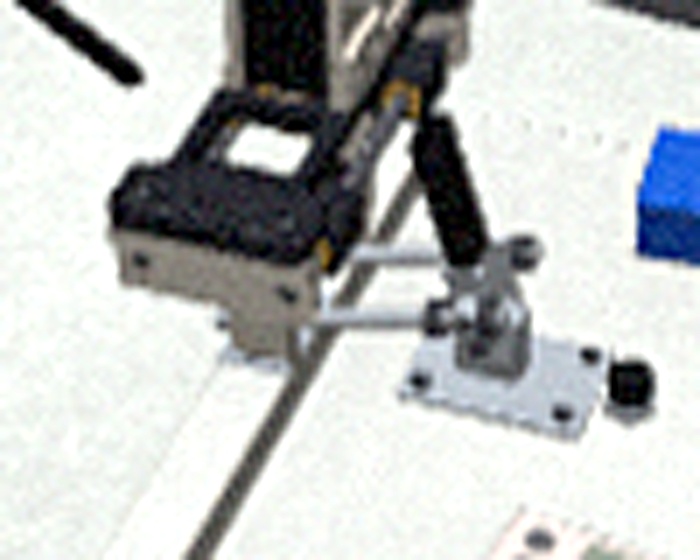

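The fingers straddle the legs. The bar end at (222,325) agrees with the bar lying on the ledge (z about 216). I'll grip the legs.

Call:
move_arm([
  {"x": 0, "y": 0, "z": 0, "wx": 0, "wy": 0, "wz": 0, "hand": 0.45},
  {"x": 0, "y": 0, "z": 0, "wx": 0, "wy": 0, "wz": 0, "hand": 0.45},
  {"x": 0, "y": 0, "z": 0, "wx": 0, "wy": 0, "wz": 0, "hand": 0.45},
  {"x": 0, "y": 0, "z": 0, "wx": 0, "wy": 0, "wz": 0, "hand": 0.45},
])

```text
time: 8.68
tool_pos: [0.478, -0.1314, 0.2159]
tool_rot: [-3.142, -0.0, -0.161]
contact_force: [1.3, 2.1, 2.7]
opening: 0.0473
```

```bash
python3 go.py
```

```text
t 8.68 oven xyz mm [-140.8    2.3  215.9] F oven [1.  2.3 2.7] rot [-3.142 -0.    -0.161] open 47.3
turn [-0.   -0.03  0.01]
```

Call:
move_arm([
  {"x": 0, "y": 0, "z": -0.0015, "wx": 0, "wy": 0, "wz": 0, "hand": 0.45},
  {"x": 0.0015, "y": 0, "z": -0.0015, "wx": 0, "wy": 0, "wz": 0, "hand": 0.45},
  {"x": 0.003, "y": 0, "z": -0.0015, "wx": 0, "wy": 0, "wz": 0, "hand": 0.45},
  {"x": 0.0045, "y": 0, "z": -0.0015, "wx": 0, "wy": 0, "wz": 0, "hand": 0.45},
  {"x": 0.006, "y": 0, "z": -0.0015, "wx": 0, "wy": 0, "wz": 0, "hand": 0.45},
  {"x": 0.006, "y": 0, "z": -0.0015, "wx": 0, "wy": 0, "wz": 0, "hand": 0.45},
])

```text
time: 9.43
tool_pos: [0.4795, -0.1314, 0.216]
tool_rot: [-3.141, 0.011, -0.161]
contact_force: [-14.9, 2.5, 2.9]
opening: 0.0474
```

```bash
python3 go.py
```

```text
t 9.43 oven xyz mm [-139.3    2.4  216. ] F oven [-15.1   0.    2.9] rot [-3.141  0.011 -0.161] open 47.4
turn [-0.05  0.64  0.02]
```

The force is 15 N with only 1.5 mm of travel. Before pulling harder I'll check numerically whether the lever and door moved.

```bash
cat > lev.py <<'E'
from fit import *
# lever grip: dark pixels in window; PCA -> angle via plane y=.002
def lever(im,box=(282,190,312,228)):
    u0,v0,u1,v1=box;g=im[v0:v1,u0:u1].max(2);m=(g<45).astype(np.uint8)
    n,l,st,ce=cv2.connectedComponentsWithStats(m)
    k=1+np.argmax(st[1:,4]);v,u=np.nonzero(l==k);u=u+u0;v=v+v0
    c,d=np.array([u.mean(),v.mean()]),np.linalg.svd(np.c_[u-u.mean(),v-v.mean()],full_matrices=False)[2][0]
    X=plane("side",c,.002);ang=np.arctan2(X[1]-226,X[0]+66);return len(u),c.round(2),X,round(float(ang),3)
if __name__=="__main__":
    for f in("b0s_full","b1s_full","c3_full","c4_full"):print(f,lever(cv2.imread(f"pics/{f}.png")))
    im=viewer.read_camera("side")[:,:,::-1];cv2.imwrite("pics/now.png",im);print("now",lever(im))
    a=cv2.imread("pics/c4_full.png")[185:265,225:325];d=im[185:265,225:325]
    cv2.imwrite("pics/d5.png",np.clip(cv2.resize(d,None,fx=7,fy=7,interpolation=cv2.INTER_CUBIC)*1.8,0,255).astype(np.uint8))
E
python3 lev.py
```

```text
b0s_full (131, array([288.69, 212.05]), array([-82.3, 284.9]), 1.841)
b1s_full (136, array([288.57, 212.06]), array([-82.7, 284.8]), 1.848)
c3_full (138, array([288.57, 212.2 ]), array([-82.7, 284.3]), 1.85)
c4_full (193, array([287.51, 206.85]), array([-85.8, 300.6]), 1.83)
now (193, array([288.27, 206.87]), array([-83.8, 301.1]), 1.804)
```

View pics/d5.png

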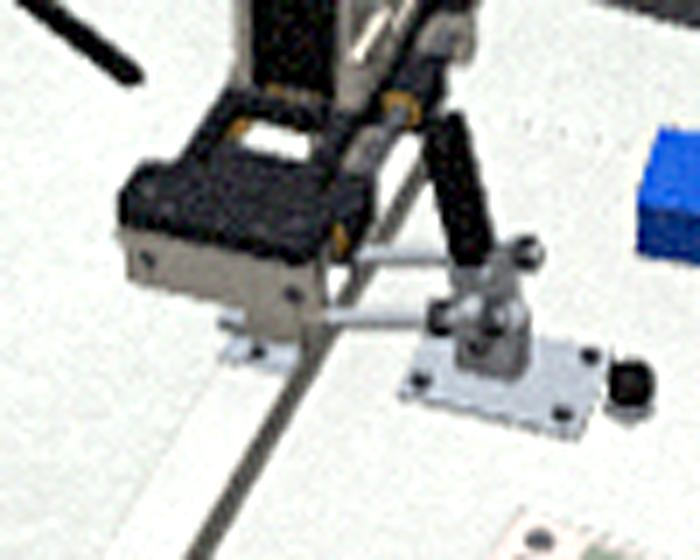

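The lever tip moved from (433,115) to (447,115), so the bail is coming back and swinging the lever. The force looks like the two pivots' friction. I'll continue gently and watch for a plateau.

Call:
move_arm([
  {"x": 0.0005, "y": 0, "z": 0, "wx": 0, "wy": 0, "wz": 0, "hand": 0.45},
  {"x": 0.001, "y": 0, "z": 0, "wx": 0, "wy": 0, "wz": 0, "hand": 0.45},
  {"x": 0.0015, "y": 0, "z": 0, "wx": 0, "wy": 0, "wz": 0, "hand": 0.45},
  {"x": 0.0015, "y": 0, "z": 0, "wx": 0, "wy": 0, "wz": 0, "hand": 0.45},
], grip_force=20)

```text
time: 9.98
tool_pos: [0.4811, -0.1317, 0.216]
tool_rot: [-3.141, 0.011, -0.161]
contact_force: [-15.0, 2.9, 3.6]
opening: 0.0473
```

```bash
python3 go.py; python3 lev.py|tail -1
```

```text
t 9.97 oven xyz mm [-137.6    2.4  216. ] F oven [-15.3   0.5   3.6] rot [-3.141  0.011 -0.161] open 47.3
turn [-0.05  0.62  0.02]
now (121, array([291.97, 212.06]), array([-73.6, 287.1]), 1.695)
```

Call:
move_arm([
  {"x": 0.0007, "y": 0, "z": -0.0005, "wx": 0, "wy": 0, "wz": 0, "hand": 0.45},
  {"x": 0.0014, "y": 0, "z": -0.001, "wx": 0, "wy": 0, "wz": 0, "hand": 0.45},
  {"x": 0.0021, "y": 0, "z": -0.001, "wx": 0, "wy": 0, "wz": 0, "hand": 0.45},
  {"x": 0.0028, "y": 0, "z": -0.001, "wx": 0, "wy": 0, "wz": 0, "hand": 0.45},
  {"x": 0.0035, "y": 0, "z": -0.001, "wx": 0, "wy": 0, "wz": 0, "hand": 0.45},
])

```text
time: 10.65
tool_pos: [0.4847, -0.1323, 0.2163]
tool_rot: [-3.14, 0.011, -0.161]
contact_force: [-12.4, 1.3, -2.0]
opening: 0.0473
```

```bash
python3 go.py; python3 lev.py|tail -1
```

```text
t 10.65 oven xyz mm [-134.     2.4  216.3] F oven [-12.4  -0.7  -2. ] rot [-3.14   0.011 -0.161] open 47.3
turn [-0.06  0.64  0.01]
now (107, array([296.66, 212.94]), array([-61.1, 287.5]), 1.491)
```

Call:
move_arm([
  {"x": 0.0007, "y": 0, "z": 0, "wx": 0, "wy": 0, "wz": 0, "hand": 0.45},
  {"x": 0.0014, "y": 0, "z": 0, "wx": 0, "wy": 0, "wz": 0, "hand": 0.45},
  {"x": 0.0021, "y": 0, "z": 0, "wx": 0, "wy": 0, "wz": 0, "hand": 0.45},
  {"x": 0.0028, "y": 0, "z": 0, "wx": 0, "wy": 0, "wz": 0, "hand": 0.45},
])

```text
time: 11.2
tool_pos: [0.4872, -0.1327, 0.2162]
tool_rot: [-3.14, 0.012, -0.161]
contact_force: [-12.9, 2.4, -3.2]
opening: 0.0473
```

```bash
python3 go.py; python3 lev.py|tail -1
```

```text
t 11.2 oven xyz mm [-131.5    2.5  216.2] F oven [-13.2   0.3  -3.2] rot [-3.14   0.012 -0.161] open 47.3
turn [-0.07  0.68  0.01]
now (99, array([300.13, 214.38]), array([-51.8, 285.3]), 1.336)
```

Call:
move_arm([
  {"x": 0.0007, "y": 0, "z": 0, "wx": 0, "wy": 0, "wz": 0, "hand": 0.45},
  {"x": 0.0014, "y": 0, "z": 0, "wx": 0, "wy": 0, "wz": 0, "hand": 0.45},
  {"x": 0.002, "y": 0, "z": 0, "wx": 0, "wy": 0, "wz": 0, "hand": 0.45},
])

```text
time: 11.62
tool_pos: [0.4889, -0.1329, 0.216]
tool_rot: [-3.14, 0.013, -0.161]
contact_force: [-13.4, 1.9, -3.2]
opening: 0.047
```

```bash
python3 go.py; python3 lev.py|tail -1
```

```text
t 11.62 oven xyz mm [-129.7    2.5  216. ] F oven [-13.6  -0.3  -3.2] rot [-3.14   0.013 -0.161] open 47.0
turn [-0.07  0.73  0.01]
now (88, array([286.97, 197.02]), array([-87.7, 330.8]), 1.775)
```

Call:
move_arm([
  {"x": -0.002, "y": 0, "z": 0.0005, "wx": 0, "wy": 0, "wz": 0, "hand": 0.45},
  {"x": -0.004, "y": 0, "z": 0.001, "wx": 0, "wy": 0, "wz": 0, "hand": 0.45},
  {"x": -0.004, "y": 0, "z": 0.001, "wx": 0, "wy": 0, "wz": 0, "hand": 0.68},
  {"x": -0.004, "y": 0, "z": 0.001, "wx": 0, "wy": 0, "wz": 0, "hand": 0.68},
  {"x": -0.004, "y": 0, "z": -0.02, "wx": 0, "wy": 0, "wz": 0, "hand": 0.68},
  {"x": -0.006, "y": 0, "z": -0.06, "wx": 0, "wy": 0, "wz": 0, "hand": 0.68},
  {"x": -0.01, "y": 0, "z": -0.12, "wx": 0, "wy": 0, "wz": 0, "hand": 0},
  {"x": -0.01, "y": 0, "z": -0.14, "wx": 0, "wy": 0, "wz": 0, "hand": 0},
])

```text
time: 12.68
tool_pos: [0.4848, -0.133, 0.3627]
tool_rot: [3.139, -0.008, -0.161]
contact_force: [0.3, 0.0, -0.4]
opening: 0.0469
```

```bash
python3 go.py; python3 lev.py|tail -1
```

```text
t 12.68 oven xyz mm [-133.8    1.7  362.7] F oven [ 0.2  0.1 -0.4] rot [ 3.139 -0.008 -0.161] open 46.9
turn [ 0.14 -0.46  0.  ]
now (88, array([302.82, 215.89]), array([-44.6, 282.3]), 1.208)
```

View pics/d5.png

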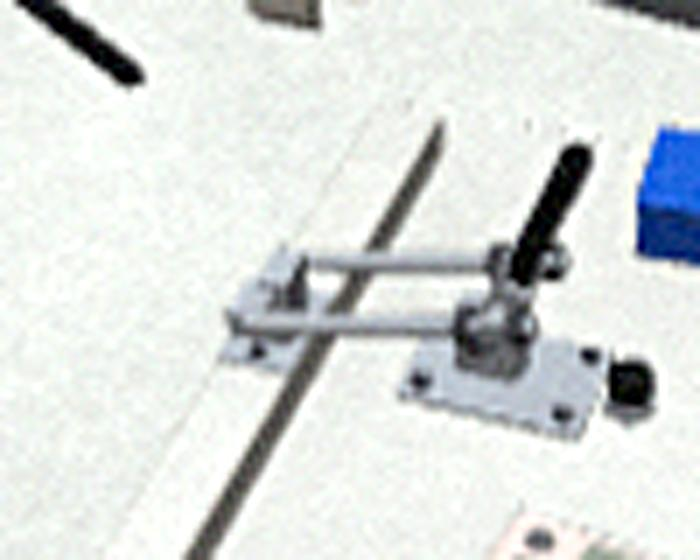

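The bail stayed hooked: bar end (235,318), with the legs running level from the keeper. The lever now leans back at about 1.21 rad. I'll close the fingers and come up in front of the grip near its tip.

Call:
move_arm([
  {"x": 0, "y": 0, "z": 0, "wx": 0, "wy": 0, "wz": 0, "hand": 0},
  {"x": 0, "y": 0, "z": 0, "wx": 0, "wy": 0, "wz": 0, "hand": 0},
  {"x": 0.02, "y": 0, "z": 0.03, "wx": 0, "wy": 0, "wz": 0, "hand": 0},
  {"x": 0.05, "y": 0, "z": 0.058, "wx": 0, "wy": -0.4, "wz": 0, "hand": 0},
  {"x": 0.05, "y": 0, "z": 0.058, "wx": 0, "wy": -0.4, "wz": 0, "hand": 0},
])

```text
time: 13.35
tool_pos: [0.5327, -0.1402, 0.2958]
tool_rot: [-3.14, 0.015, -0.161]
contact_force: [0.1, 0.5, -0.5]
opening: 0.0005
```

```bash
cat > path.py <<'E'
from go import *
print("path: a, dx, dz(tool)")
c,sn=np.cos(p[2]),np.sin(p[2]);d=s["tool_pos"]-[p[0],p[1],0];x0=1e3*(c*d[0]+sn*d[1]);z0=1e3*d[2]
for k in np.arange(1.3,-.05,-.1):
    x=-66+84*np.cos(k)-6*np.sin(k)-9.5;z=226+84*np.sin(k)+6*np.cos(k);print(round(k,2),round(x-x0,1),round(z0-z,1))
E
python3 path.py
```

```text
t 13.35 oven xyz mm [-85.4   2.4 295.8] F oven [-0.   0.5 -0.5] rot [-3.14   0.015 -0.161] open 0.5
turn [-0.1   0.84  0.02]
path: a, dx, dz(tool)
1.3 26.6 -12.8
1.2 34.7 -10.7
1.1 42.6 -7.8
1.0 50.2 -4.1
0.9 57.4 0.3
0.8 64.1 5.4
0.7 70.3 11.1
0.6 75.8 17.4
0.5 80.7 24.3
0.4 84.9 31.6
0.3 88.4 39.2
0.2 91.0 47.2
0.1 92.9 55.4
-0.0 93.9 63.8
```

Call:
move_arm([
  {"x": 0.005, "y": 0, "z": -0.013, "wx": 0, "wy": 0, "wz": 0, "hand": 0},
  {"x": 0.02, "y": 0, "z": -0.013, "wx": 0, "wy": 0, "wz": 0, "hand": 0},
  {"x": 0.027, "y": 0, "z": -0.013, "wx": 0, "wy": 0, "wz": 0, "hand": 0},
  {"x": 0.035, "y": 0, "z": -0.011, "wx": 0, "wy": 0, "wz": 0, "hand": 0},
  {"x": 0.039, "y": 0, "z": -0.009, "wx": 0, "wy": 0, "wz": 0, "hand": 0},
  {"x": 0.043, "y": 0, "z": -0.008, "wx": 0, "wy": 0, "wz": 0, "hand": 0},
  {"x": 0.043, "y": 0, "z": -0.008, "wx": 0, "wy": 0, "wz": 0, "hand": 0},
])

```text
time: 14.22
tool_pos: [0.5754, -0.1474, 0.3076]
tool_rot: [3.142, 0.008, -0.161]
contact_force: [-0.1, -0.3, 1.0]
opening: 0.0005
```

```bash
python3 path.py
```

```text
t 14.22 oven xyz mm [-42.    2.1 307.6] F oven [-0.  -0.3  1. ] rot [ 3.142  0.008 -0.161] open 0.5
turn [0.   0.43 0.01]
path: a, dx, dz(tool)
1.3 -16.8 -0.9
1.2 -8.6 1.1
1.1 -0.7 4.0
1.0 6.9 7.7
0.9 14.1 12.1
0.8 20.8 17.2
0.7 26.9 22.9
0.6 32.5 29.2
0.5 37.4 36.1
0.4 41.6 43.4
0.3 45.0 51.1
0.2 47.7 59.0
0.1 49.5 67.3
-0.0 50.5 75.6
```

Call:
move_arm([
  {"x": 0.003, "y": 0, "z": 0.006, "wx": 0, "wy": 0, "wz": 0, "hand": 0},
  {"x": 0.007, "y": 0, "z": 0.008, "wx": 0, "wy": 0, "wz": 0, "hand": 0},
  {"x": 0.0105, "y": 0, "z": 0.01, "wx": 0, "wy": 0, "wz": 0, "hand": 0},
  {"x": 0.014, "y": 0, "z": 0.012, "wx": 0, "wy": 0, "wz": 0, "hand": 0},
  {"x": 0.0175, "y": 0, "z": 0.0145, "wx": 0, "wy": 0, "wz": 0, "hand": 0},
  {"x": 0.021, "y": 0, "z": 0.017, "wx": 0, "wy": 0, "wz": 0, "hand": 0},
])

```text
time: 14.98
tool_pos: [0.5961, -0.1507, 0.2904]
tool_rot: [3.142, 0.008, -0.161]
contact_force: [-3.3, 0.1, 0.9]
opening: 0.0005
```

```bash
python3 path.py; python3 lev.py|tail -1
```

```text
t 14.97 oven xyz mm [-21.1   2.1 290.4] F oven [-3.3 -0.4  0.9] rot [ 3.142  0.008 -0.161] open 0.5
turn [0.   0.44 0.  ]
path: a, dx, dz(tool)
1.3 -37.7 -18.1
1.2 -29.5 -16.0
1.1 -21.6 -13.2
1.0 -14.1 -9.5
0.9 -6.9 -5.1
0.8 -0.2 -0.0
0.7 6.0 5.7
0.6 11.6 12.0
0.5 16.5 18.9
0.4 20.6 26.2
0.3 24.1 33.9
0.2 26.7 41.9
0.1 28.6 50.1
-0.0 29.6 58.4
now (283, array([301.6 , 197.41]), array([-49.9, 338.6]), 1.429)
```

Light contact, and the lever is following at about 0.8 rad. I'll continue along the arc.

Call:
move_arm([
  {"x": 0.003, "y": 0, "z": 0.003, "wx": 0, "wy": 0, "wz": 0, "hand": 0},
  {"x": 0.006, "y": 0, "z": 0.006, "wx": 0, "wy": 0, "wz": 0, "hand": 0},
  {"x": 0.009, "y": 0, "z": 0.009, "wx": 0, "wy": 0, "wz": 0, "hand": 0},
  {"x": 0.0115, "y": 0, "z": 0.012, "wx": 0, "wy": 0, "wz": 0, "hand": 0},
  {"x": 0.014, "y": 0, "z": 0.0155, "wx": 0, "wy": 0, "wz": 0, "hand": 0},
  {"x": 0.0165, "y": 0, "z": 0.019, "wx": 0, "wy": 0, "wz": 0, "hand": 0},
  {"x": 0.0185, "y": 0, "z": 0.0225, "wx": 0, "wy": 0, "wz": 0, "hand": 0},
  {"x": 0.0205, "y": 0, "z": 0.026, "wx": 0, "wy": 0, "wz": 0, "hand": 0},
])

```text
time: 16.02
tool_pos: [0.6164, -0.1541, 0.2644]
tool_rot: [3.141, 0.007, -0.161]
contact_force: [-2.8, -0.1, 1.7]
opening: 0.0007
```

```bash
python3 path.py|grep -v "^[10].[56789]"
```

```text
t 16.02 oven xyz mm [ -0.6   2.1 264.4] F oven [-2.7 -0.6  1.7] rot [ 3.141  0.007 -0.161] open 0.7
turn [0.01 0.38 0.  ]
path: a, dx, dz(tool)
1.3 -58.2 -44.1
1.2 -50.1 -42.0
1.1 -42.2 -39.1
1.0 -34.6 -35.5
0.4 0.1 0.2
0.3 3.6 7.9
0.2 6.2 15.9
0.1 8.1 24.1
-0.0 9.1 32.4
```

Call:
move_arm([
  {"x": 0.002, "y": 0, "z": 0.004, "wx": 0, "wy": 0, "wz": 0, "hand": 0},
  {"x": 0.0035, "y": 0, "z": 0.008, "wx": 0, "wy": 0, "wz": 0, "hand": 0},
  {"x": 0.005, "y": 0, "z": 0.012, "wx": 0, "wy": 0, "wz": 0, "hand": 0},
  {"x": 0.006, "y": 0, "z": 0.016, "wx": 0, "wy": 0, "wz": 0, "hand": 0},
  {"x": 0.007, "y": 0, "z": 0.02, "wx": 0, "wy": 0, "wz": 0, "hand": 0},
])

```text
time: 16.65
tool_pos: [0.6233, -0.1552, 0.2444]
tool_rot: [3.141, 0.006, -0.161]
contact_force: [0.7, -1.0, 1.6]
opening: 0.0006
```

```bash
python3 path.py|grep -v "^[10].[3456789]"
```

```text
t 16.65 oven xyz mm [  6.4   2.1 244.4] F oven [ 0.9 -0.9  1.6] rot [ 3.141  0.006 -0.161] open 0.6
turn [0.01 0.35 0.01]
path: a, dx, dz(tool)
1.2 -57.1 -62.1
1.1 -49.2 -59.2
1.0 -41.6 -55.5
0.2 -0.8 -4.2
0.1 1.0 4.0
-0.0 2.1 12.4
```

Call:
move_arm([
  {"x": 0.0005, "y": 0, "z": 0.002, "wx": 0, "wy": 0, "wz": 0, "hand": 0},
  {"x": 0.001, "y": 0, "z": 0.004, "wx": 0, "wy": 0, "wz": 0, "hand": 0},
  {"x": 0.001, "y": 0, "z": 0.006, "wx": 0, "wy": 0, "wz": 0, "hand": 0},
])

```text
time: 17.02
tool_pos: [0.6241, -0.1553, 0.2385]
tool_rot: [3.142, 0.006, -0.161]
contact_force: [0.3, -0.9, 2.3]
opening: 0.0004
```

```bash
python3 go.py;python3 lev.py|tail -1
```

```text
t 17.02 oven xyz mm [  7.3   2.2 238.5] F oven [ 0.4 -0.8  2.3] rot [ 3.142  0.006 -0.161] open 0.4
turn [0.   0.36 0.01]
now (135, array([307.09, 216.33]), array([-33.4, 283.9]), 1.058)
```

View pics/d5.png

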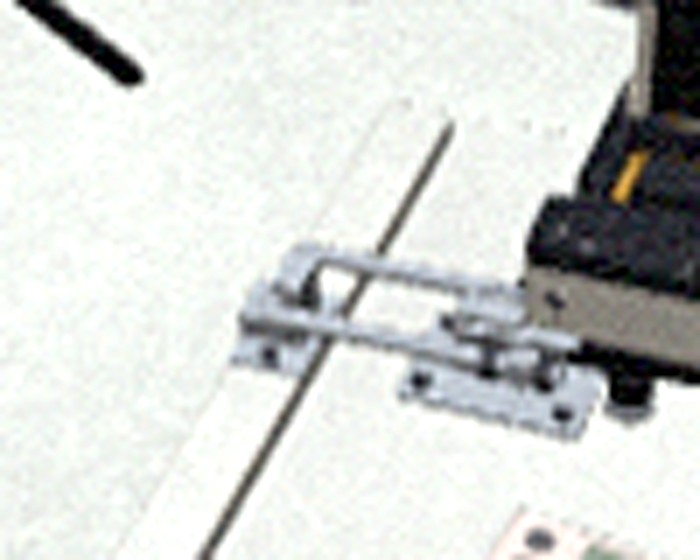

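The bail is hooked: its bar end is at (245,320), and the door gap has visibly narrowed, so the door is being drawn in. The lever is nearly flat. I'll feel for the stop in small steps.

Call:
move_arm([
  {"x": 0, "y": 0, "z": 0.001, "wx": 0, "wy": 0, "wz": 0, "hand": 0},
  {"x": 0, "y": 0, "z": 0.002, "wx": 0, "wy": 0, "wz": 0, "hand": 0},
  {"x": 0, "y": 0, "z": 0.002, "wx": 0, "wy": 0, "wz": 0, "hand": 0},
])

```text
time: 17.45
tool_pos: [0.6238, -0.1551, 0.2365]
tool_rot: [-3.141, 0.007, -0.161]
contact_force: [0.3, -0.5, 2.3]
opening: 0.0004
```

```bash
python3 go.py
```

```text
t 17.45 oven xyz mm [  7.    2.3 236.5] F oven [ 0.3 -0.5  2.3] rot [-3.141  0.007 -0.161] open 0.4
turn [-0.01  0.41  0.01]
```

Call:
move_arm([
  {"x": 0, "y": 0, "z": 0.001, "wx": 0, "wy": 0, "wz": 0, "hand": 0},
  {"x": 0, "y": 0, "z": 0.002, "wx": 0, "wy": 0, "wz": 0, "hand": 0},
  {"x": 0, "y": 0, "z": 0.002, "wx": 0, "wy": 0, "wz": 0, "hand": 0},
])

```text
time: 17.82
tool_pos: [0.6237, -0.1552, 0.2344]
tool_rot: [-3.142, 0.007, -0.161]
contact_force: [1.3, -0.1, 0.9]
opening: 0.0006
```

```bash
python3 go.py
```

```text
t 17.82 oven xyz mm [  6.9   2.2 234.4] F oven [1.3 0.1 0.9] rot [-3.142  0.007 -0.161] open 0.6
turn [-0.    0.42  0.01]
```

Call:
move_arm([
  {"x": 0, "y": 0, "z": 0.001, "wx": 0, "wy": 0, "wz": 0, "hand": 0},
  {"x": 0, "y": 0, "z": 0.002, "wx": 0, "wy": 0, "wz": 0, "hand": 0},
  {"x": 0, "y": 0, "z": 0.002, "wx": 0, "wy": 0, "wz": 0, "hand": 0},
])

```text
time: 18.2
tool_pos: [0.6237, -0.1552, 0.2324]
tool_rot: [3.142, 0.007, -0.161]
contact_force: [0.3, 0.5, 0.5]
opening: 0.0006
```

```bash
python3 go.py
```

```text
t 18.2 oven xyz mm [  6.8   2.1 232.4] F oven [0.2 0.5 0.5] rot [ 3.142  0.007 -0.161] open 0.6
turn [0.   0.43 0.01]
```

Call:
move_arm([
  {"x": 0, "y": 0, "z": 0.001, "wx": 0, "wy": 0, "wz": 0, "hand": 0},
  {"x": 0, "y": 0, "z": 0.002, "wx": 0, "wy": 0, "wz": 0, "hand": 0},
  {"x": 0, "y": 0, "z": 0.002, "wx": 0, "wy": 0, "wz": 0, "hand": 0},
])

```text
time: 18.58
tool_pos: [0.6238, -0.1552, 0.2306]
tool_rot: [3.141, 0.007, -0.161]
contact_force: [-0.0, 0.4, 1.9]
opening: 0.0004
```

```bash
python3 go.py
```

```text
t 18.57 oven xyz mm [  7.    2.1 230.6] F oven [-0.1  0.4  1.9] rot [ 3.141  0.007 -0.161] open 0.4
turn [0.01 0.39 0.01]
```

Call:
move_arm([
  {"x": 0, "y": 0, "z": 0.001, "wx": 0, "wy": 0, "wz": 0, "hand": 0},
  {"x": 0, "y": 0, "z": 0.002, "wx": 0, "wy": 0, "wz": 0, "hand": 0},
  {"x": 0, "y": 0, "z": 0.002, "wx": 0, "wy": 0, "wz": 0, "hand": 0},
])

```text
time: 18.95
tool_pos: [0.6239, -0.1552, 0.2304]
tool_rot: [3.141, 0.005, -0.161]
contact_force: [-1.9, 1.2, 10.4]
opening: 0.0006
```

```bash
python3 go.py
```

```text
t 18.95 oven xyz mm [  7.1   2.1 230.4] F oven [-2.1  0.9 10.4] rot [ 3.141  0.005 -0.161] open 0.6
turn [0.03 0.29 0.01]
```

The stop is felt: 10 N with no further travel, lever about -0.02 rad. I'll lift clear and look.

Call:
move_arm([
  {"x": 0, "y": 0, "z": -0.004, "wx": 0, "wy": 0, "wz": 0, "hand": 0},
  {"x": 0, "y": 0, "z": -0.03, "wx": 0, "wy": 0, "wz": 0, "hand": 0},
  {"x": 0, "y": 0, "z": -0.08, "wx": 0, "wy": 0, "wz": 0, "hand": 0},
  {"x": -0.03, "y": 0.04, "z": -0.13, "wx": 0, "wy": 0, "wz": 0, "hand": 0},
  {"x": -0.08, "y": 0.08, "z": -0.16, "wx": 0, "wy": 0, "wz": 0, "hand": 0},
  {"x": -0.13, "y": 0.12, "z": -0.16, "wx": 0, "wy": 0, "wz": 0, "hand": 0},
  {"x": -0.18, "y": 0.16, "z": -0.16, "wx": 0, "wy": 0, "wz": 0, "hand": 0},
  {"x": -0.23, "y": 0.19, "z": -0.16, "wx": 0, "wy": 0, "wz": 0, "hand": 0},
])

```text
time: 19.95
tool_pos: [0.3773, -0.3015, 0.3896]
tool_rot: [-3.142, 0.008, -0.161]
contact_force: [0.1, -1.3, 0.4]
opening: 0.001
```

```bash
python3 go.py
python3 - <<'E'
from h import *
both("b9",(235,195,335,275),(300,130,370,230))
E
```

```text
t 19.95 oven xyz mm [-212.8 -181.9  389.6] F oven [ 0.3 -1.3  0.4] rot [-3.142  0.008 -0.161] open 1.0
turn [-0.    0.45 -0.  ]
```

View pics/b9.png

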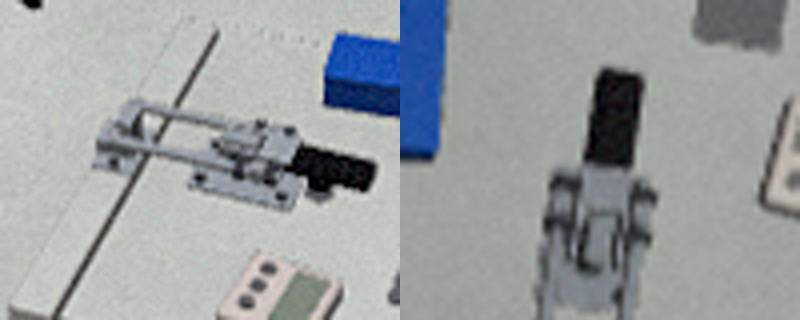

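The lever lies level along the deck on its stop (grip from (300,160) to (375,175)), the bail is under the keeper lip, and the door gap is thin. Slide box and timer are untouched. One numeric check, then I hand in.

Run:
```python
from fit import *
from lev import lever
print("tip",plane("side",(235+373/4,195+174/4),.002))
im=cv2.imread("pics/b9s_full.png");print(lever(im,(308,228,332,246)))
a=cv2.imread("pics/b0s_full.png").astype(int);d=np.abs(a-im).max(2)>60
v,u=np.nonzero(d[:,310:]);print("changed px right of 310:",len(u),(u.min()+310,u.max()+310,v.min(),v.max()) if len(u) else "")
robot.hand_in()
```

```text
tip [ 26.  226.8]
(162, array([317.41, 236.98]), array([ -2.6, 223.6]), -0.038)
changed px right of 310: 129 (np.int64(310), np.int64(328), np.int64(231), np.int64(242))
the job is handed in; nothing more can be done
```

I shut the oven and handed the job in. The door is against the seal, the bail is hooked under the keeper's lip, and the lever is thrown over centre onto its stop.

- **Door:** I pushed it up until the seal resisted at about 9 N.
- **Bail:** I pressed the bar down until it met the ledge, where the force peaked at about 8 N. I then gripped both legs and drew the bar back under the lip. That took a steady 12–15 N, against the stated 7 N or so along the bail. The lever was following throughout and the force stayed level, so I took it as the friction of the two pivots and not the bar jamming on the keeper.
- **Lever:** It moved over with about 3 N and met the stop at about -0.02 rad. I pressed to about 10 N and then lifted off.

**Last checks:** with the arm clear, the picture puts the lever at about -0.04 rad, with its tip at x 26, z 227 (expected x 24, z 226). The bail is under the lip, and the door gap is narrower than before.

From the right part of the latch across the deck behind it, only the lever's own area differs from the first picture. I did not compare the rest of the bench in numbers. The finished time on the clock was about 20 s.

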